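# Pin the crank on the candy roller

### The arm

A 6-joint arm with a two-finger parallel gripper is mounted at the origin on the work surface. World frame = base frame: x ahead of the robot, y to its left, z up, the work surface at z = 0. Lengths are in m, angles in rad, forces in N, time in s.
With the tool pointing down it reaches from about 0.4 to 0.825 m from the base axis. Payload 7 kg.
Tool frame: the origin (TCP) lies midway between the tips of the shut fingers; the grasp point (between the pads) lies 19 mm behind it; z points along the fingers, x is the direction in which the jaws open and shut, and the axes are right-handed (so a half turn about z gives the same grasp; the last joint's range is limited). The gripper opens to 88 mm and grips with 3 to 60 N. Pads are 19 mm wide; open, the fingers measure 130 mm over their backs; the gripper's body (78 mm by 193 mm) begins 47 mm behind the grasp point.
Start: joints at [1.558, 0.359, 0.012, 0, -1.224, -0.288], TCP at [0.2, 0.645, 0.227] pointing down, gripper open.
Joint ranges: [-3.07, 3.07], [-1.43, 2.12], [-1.02, 1.25], [-3.03, 1.67], [-3.05, -0], [-3.03, 3.03]. Speed limits (rad/s): [2.39, 2.39, 3.01, 3.14, 3.14, 3.14].

### API

Orientations are given as a unit quaternion [x, y, z, w].
In Python, from cell import manip gives the robot as it stands. Calls block until the motion is done:
- manip.move_pose(position, orientation): joint-space move of the TCP to a pose.
- manip.servo_line(position, speed=0.15, rotation=None, contact_N=None): straight line of the TCP; rotation=None keeps the orientation; speed is the mean speed in m/s. With contact_N (N) it stops when the force on the tool has changed by that much, and returns True; else False.
- manip.goto_joints(angles): joint-space move.
- manip.move_gripper(opening, newtons=None): finger opening in m; newtons is the grip in N (None keeps the last); returns when the fingers have stopped.
- manip.wait(seconds).
- manip.ik(position, orientation): joint angles nearest the present ones, or None.
- manip.camera(name): name is "side" or "top" or "wrist"; returns a dict with "image" (420x560x3 uint8, blue, green, red), "depth" (420x560 float32, m along the optical axis (not along the pixel's ray), 0 where there is no reading), "fx", "fy", "cx", "cy" (pixels), "distortion" ([k1, k2, p1, p2, k3] as OpenCV has them; the pictures are not rectified), "R" (3x3) and "t" (3): a world point X has camera coordinates R X + t. Camera axes: x right, y down, z forward; pixel columns grow to the right and rows downward; lengths in m; the calibration is good to about 2 mm. A picture is of the moment at which its call begins.
A pose or a line that the arm cannot do raises manip.Unreachable and nothing moves.
- manip.sign_off(): hands the job in, once; it reports no verdict.
Readings, each from a call of its own:
- manip.read_t(): time.
- manip.read_q(): joint angles.
- manip.read_joint_vel(): joint speeds.
- manip.read_joint_efforts(): joint torques, N m.
- manip.read_tcp_pos(): TCP position.
- manip.read_orientation(): TCP orientation.
- manip.read_contact_force(): force on the tool from outside, world axes, zero at the start.
- manip.read_moment(): the same for the moment, N m.
- manip.read_width(): finger opening in m.
Only numpy, scipy, OpenCV 4.12 (cv2) and the standard library are available. Lean on these libraries where they do the work, as an engineer would, in place of code of your own. Each camera call takes 0.05 s, during which the arm holds its last target. There are 200 camera calls.

### The job

Fit the hand crank of the candy drop roller for the day's work: take the linch pin (the one with the ring) from the wooden parts stand, push it from above down through the crank's boss and the shaft until its collar sits on the boss, then flip its sprung ring down over the free end of the boss until it snaps shut under the pin. The crank was only slipped on and is not quite far enough in, so feel for the hidden hole in the shaft, do not force the pin, and leave the other things on the table alone.

Things in the scene. Friction and masses are not known exactly. Their poses are not given: they have to be found in the camera images.
- linch_pin: Steel linch pin with a ring, 93 g, upright in one of the stand's holes (1.2 mm play; lift 45 mm). Origin: underside of its collar, z up. Round stem 10 mm thick below. Collar 17 mm wide, 4 mm thick; above it a 14 x 14 mm head (sides along x, y) up to 28 mm over the origin. Ring (56 mm over wire centres, 4 mm wire) goes through the head along x, 8 mm up; open it lies level toward +y: grip above it.
- pin_nose (a point): Lowest point of the pin's half-round nose, 42 mm below the origin of the linch pin.
- pin_ring (a joint): Angle of the sprung ring: 0 open (level, square to the pin), 1.571 shut (hanging down in the plane of the pin, bow under its nose). The spring is over-centre: it holds the ring open, resists with up to about 5 N at the bow, and past half way (0.8 rad) throws the ring shut by itself.
- ring_bow (a point): Middle of the ring's bow on the wire's centre line, 56 mm from the ring's hinge in the pin's head; moves with the ring. The ring can shut only if it points outward over the free end of the boss, along +y of hub_hole.
- hub_hole (a point): Centre of the mouth of the upright 12 mm hole in the top face of the crank's square boss, 164 mm above the table; moves with the crank. z up along the hole, y outward along the shaft. Boss 26 mm wide, 28 mm high, top wall 5 mm. Inside is the 18 mm square shaft with an 11.5 mm through hole in the same upright plane, hidden. When home the pin's nose stands out 14 mm below the boss.
- boss_end (a point): Middle of the outer (free) end face of the boss, 16 mm outward from the hole. At the start the boss is 4 to 14 mm too far out (+y) for the holes to line up; how much is unknown. The crank slides inward along the shaft with about 3 N friction, stays where left and does not turn. A stem in the boss's hole, resting lightly on the shaft, can push it inward until it drops in.
- roller_machine: Candy drop roller, fixed: grey side plates, two brass rollers, gears, base 190 x 200 mm, highest parts 218 mm. Origin: centre of the base's underside. +y: direction of the crank shaft, its axis 28 mm to -x of the origin, 150 mm up; side plate's outer face at y 66 mm, boss's hole at y 115 to 130 mm. Crank arm hangs down at the boss's inner end, wooden grip 42 mm up pointing outward.
- parts_stand: Wooden block 70 x 210 mm, 50 mm high, fixed, with three holes 70 mm apart along its y. Origin: centre of its underside.
- knob_pin: Bystander in the stand: plain pin with a round knob, no ring. Origin at the stand's top.
- roller_brush: Bystander in the stand: small white brush, 46 mm tall. Origin at the stand's top.
- tub_a: Bystander: round clear tub of sweets, 84 mm across, 34 mm high. Origin: centre of its underside.
- tub_b: Bystander: round clear tub of sweets, as tub_a.
- packet_a: Bystander: white tent-shaped gift packet, 60 x 70 mm, 85 mm high. Origin: centre of its underside.
- packet_b: Bystander: white tent-shaped gift packet, as packet_a.
- card_block: Bystander: clear acrylic card block, 60 x 70 x 22 mm. Origin: centre of its underside.
- spatula: Bystander: spatula lying flat, 200 mm long.

How it is judged:
On the way, in this order (a step that is already met when the one before it is completed fails the run):
1. the linch pin is home: collar down on the crank's boss, stem through boss and shaft (z of linch_pin in the frame of hub_hole below 0.003 m and horizontal distance between linch_pin and hub_hole below 0.004 m and angle between the z axis of linch_pin and the z axis of hub_hole, either way round below 0.1 rad), for 0.2 s.
2. the ring is flipped shut under the pin's end (value of joint pin_ring above 1.45 rad), for 0.2 s.
At the end, for the whole second after the job is handed in: The linch pin stands upright (within 0.1 rad) in the crank's boss, through the shaft, its collar within 3 mm of the boss and within 4 mm of the hole's centre, its ring shut (joint above 1.45 rad), at rest (all of step 1 and value of joint pin_ring above 1.45 rad and linear speed of linch_pin below 0.02 m/s); the robot touches nothing.
It fails at once if the pin is forced: more than 60 N between the linch pin and the machine with its crank (contact force between linch_pin and roller_machine above 60 N).
It fails at once if the hand presses on the machine or crank with more than 60 N (contact force between any of the fingers, the arm and roller_machine above 60 N).
It fails at once if another thing on the table or in the stand is moved by more than 20 mm (distance of any of knob_pin, roller_brush, tub_a, tub_b, packet_a, packet_b, card_block, spatula from where it was at the start of the episode above 0.02 m).
It also fails if it takes over 72 s, if anything falls off the work surface, if the arm or the gripper's body presses on something with over 40 N, if the wrist force passes 120 N, or if a joint passes its speed limit or range.

## Working session

There is one attempt and no reset: what is moved stays moved. The work goes in short steps, each a Python script; the robot and the scene stay as the last script left them, time stands still between calls to the robot, and variables do not carry over. Pictures are saved under pics/ and viewed, about 8 in all and at most 12, crops included, and the job is handed in when it is done.

```bash
ls; mkdir -p pics
python3 - <<'E'
from cell import manip
import cv2,pickle
d={n:manip.camera(n) for n in("side","top","wrist")}
pickle.dump(d,open("v0.pkl","wb"))
for n in d:
    cv2.imwrite(f"pics/{n}0.png",d[n]["image"]); c=d[n]; print(n,(-c["R"].T@c["t"]).round(3),c["fx"],c["R"].round(2).tolist(),(c["depth"]>0).mean())
print(manip.read_t())
E
```

```text
pics
side [0.266 0.74  0.645] 379.46231030710203 [[-0.92, -0.39, -0.01], [-0.23, 0.56, -0.79], [0.32, -0.73, -0.61]] 0.9960756802721088
top [0.436 0.122 0.951] 398.4721476581464 [[0.02, -1.0, 0.03], [-0.99, -0.02, -0.13], [0.13, -0.03, -0.99]] 0.9959056122448979
wrist [0.271 0.624 0.383] 311.6762959233632 [[-0.3, -0.96, 0.0], [-0.92, 0.29, 0.28], [-0.27, 0.08, -0.96]] 0.995875850340136
0.15
```

View pics/side0.png

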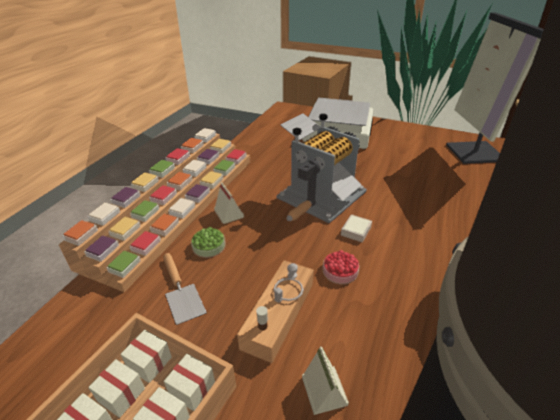

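View pics/top0.png

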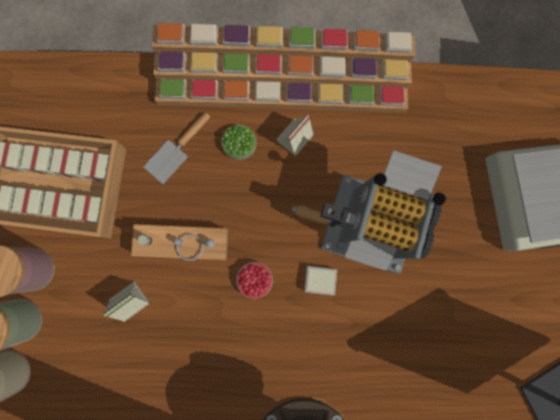

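The side and top views show the stand, around (180,243) in the top view, with the brush on the left, the linch pin with its ring in the middle or right, and the knob pin. The machine is at (385,220), with its boss near (335,213) and its grip at (297,210).

```bash
cat > h.py <<'E'
import cv2,numpy as np
from scipy.spatial.transform import Rotation as Rn
def ray(c,uv):
    K=np.array([[c["fx"],0,c["cx"]],[0,c["fy"],c["cy"]],[0,0,1]])
    p=cv2.undistortPoints(np.array([[uv]],float),K,np.array(c["distortion"],float))[0,0]
    return -c["R"].T@c["t"], c["R"].T@np.array([p[0],p[1],1.])
def onz(c,uv,z):
    o,d=ray(c,uv); return o+d*(z-o[2])/d[2]
def dep(c,uv):
    o,d=ray(c,uv); return o+d*c["depth"][int(round(uv[1])),int(round(uv[0]))]
def proj(c,X):
    K=np.array([[c["fx"],0,c["cx"]],[0,c["fy"],c["cy"]],[0,0,1]])
    return cv2.projectPoints(np.array([X],float),cv2.Rodrigues(c["R"])[0],c["t"],K,np.array(c["distortion"],float))[0][0,0]
def tri(c1,u1,c2,u2):
    o1,d1=ray(c1,u1);o2,d2=ray(c2,u2)
    s=np.linalg.lstsq(np.c_[d1,-d2],o2-o1,rcond=None)[0]
    a,b=o1+s[0]*d1,o2+s[1]*d2
    return (a+b)/2,np.linalg.norm(a-b)
def down(yaw): # tool z down, tool x at yaw in world
    c,s=np.cos(yaw),np.sin(yaw)
    return Rn.from_matrix(np.array([[c,s,0],[s,-c,0],[0,0,-1]])).as_quat()
E
python3 - <<'E'
import pickle,cv2,numpy as np
from h import *
d=pickle.load(open("v0.pkl","rb")); T=d["top"]; S=d["side"]
for n,p in dict(pinhead=(180,241),right=(208,243),brush=(145,240),ringb=(189,258),boss=(333,213),grip=(297,210),c1=(133,226),c2=(228,229),c3=(227,260),c4=(132,256)).items(): print(n,dep(T,p).round(3))
a=T["image"][170:290,100:260];b=T["image"][160:280,270:430]
e=S["image"][250:370,220:380];f=S["image"][110:230,260:420]
r=lambda i:cv2.resize(i,(400,300),interpolation=cv2.INTER_CUBIC)
cv2.imwrite("pics/m0.png",np.vstack([np.hstack([r(a),r(b)]),np.hstack([r(e),r(f)])]))
from cell import manip
print(Rn.from_quat(manip.read_orientation()).as_matrix().round(3))
E
```

```text
pinhead [0.469 0.283 0.075]
right [0.466 0.221 0.08 ]
brush [0.469 0.354 0.096]
ringb [0.433 0.274 0.001]
boss [ 0.528 -0.036  0.161]
grip [0.546 0.025 0.051]
c1 [0.505 0.41  0.001]
c2 [ 0.503  0.184 -0.002]
c3 [ 0.43   0.184 -0.001]
c4 [0.434 0.408 0.001]
[[-0.296 -0.955 -0.   ]
 [-0.955  0.296 -0.001]
 [ 0.001 -0.    -1.   ]]
```

View pics/m0.png

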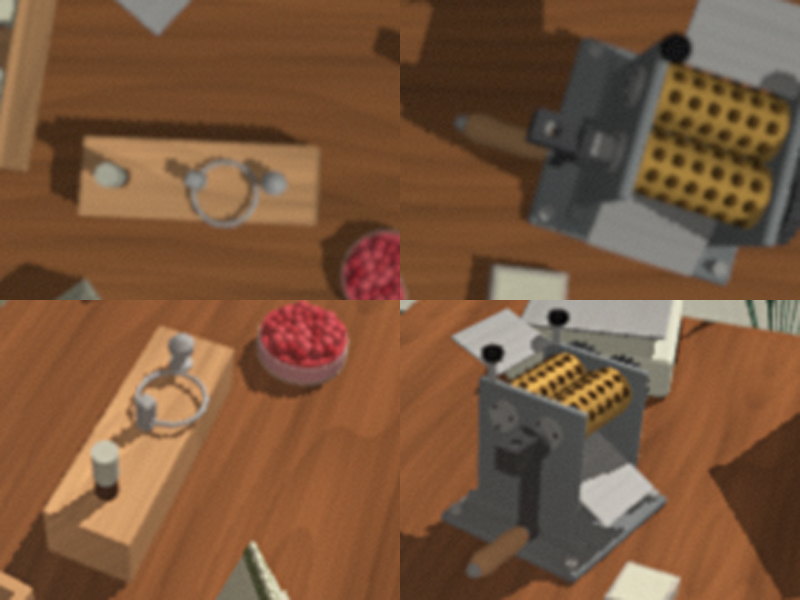

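The mosaic shows the linch pin in the middle hole, head at about (178,242) in the top view, with its ring toward -y/-x. The machine's shaft points outward along about (0.31,0.95), and the boss is near (0.53,-0.036). I'll check the wrist ranges, then look from close by.

Run:
```python
from cell import manip
from h import *
ja=np.radians(-114); jb=np.radians(72)
for k in (0,np.pi/2,np.pi,-np.pi/2):
    for n,p,y in(("pin",[.469,.283,.2],ja+k),("boss",[.528,-.036,.3],jb+k)):
        q=manip.ik(p,down(y)); print(round(np.degrees(k)),n,None if q is None else np.round(q,2))
```

```text
0 pin [ 0.9   0.17 -0.31  0.   -1.09  0.25]
0 boss [ 0.3   0.08 -0.19  0.   -1.31 -2.19]
90 pin [ 0.9   0.17 -0.31  0.   -1.09  1.82]
90 boss [ 0.3   0.08 -0.19  0.   -1.31 -0.62]
180 pin [ 0.9   0.17 -0.31  0.   -1.09 -2.89]
180 boss [ 0.3   0.08 -0.19  0.   -1.31  0.95]
-90 pin [ 0.9   0.17 -0.31  0.   -1.09 -1.32]
-90 boss [ 0.3   0.08 -0.19  0.   -1.31  2.52]
```

Run:
```python
from cell import manip
from h import *
import pickle
r=lambda i:cv2.resize(i[60:360,80:480],(400,300))
d={}
manip.move_pose([.469,.283,.22],down(np.radians(-114))); d["pin"]=manip.camera("wrist")
manip.move_pose([.528,-.030,.28],down(np.radians(72))); d["boss"]=manip.camera("wrist")
pickle.dump(d,open("v1.pkl","wb"))
print(manip.read_t(),manip.read_contact_force())
for n in d: cv2.imwrite(f"pics/w_{n}.png",d[n]["image"])
cv2.imwrite("pics/w1.png",np.hstack([cv2.resize(d[n]["image"],(400,300),interpolation=cv2.INTER_AREA) for n in d]))
```

```text
4.0 [-0.36011911 -0.01466799  1.41606768]
```

View pics/w_pin.png

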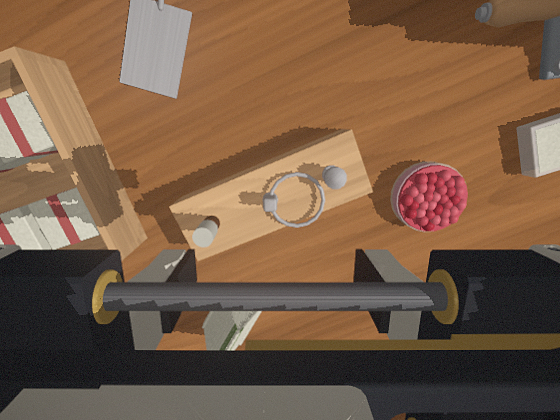

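View pics/w_boss.png

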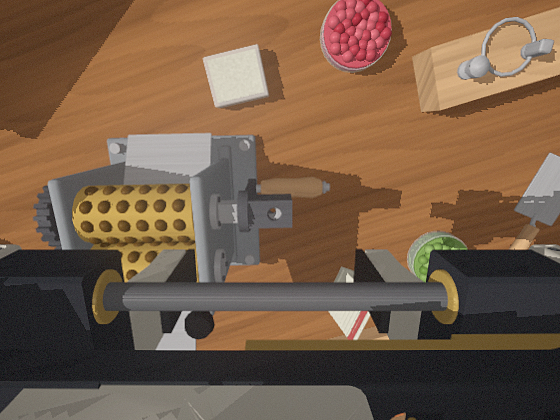

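The pin view shows the head at about (270,203) and the ring centre at (297,199). The boss view shows the boss at cols 250–292, rows 195–228, with the hole near (275,213). I'll zoom both to refine these.

Run:
```python
import pickle
from h import *
d=pickle.load(open("v1.pkl","rb"))
a=d["pin"]["image"][150:240,250:350]; b=d["boss"]["image"][170:260,210:310]
z=[cv2.resize(i,(400,360),interpolation=cv2.INTER_CUBIC) for i in(a,b)]
cv2.imwrite("pics/z1.png",np.hstack(z))
g=cv2.GaussianBlur(cv2.cvtColor(b,cv2.COLOR_BGR2GRAY),(3,3),0); print(g[30:62:2,36:86:2])
```

```text
[[ 87  71  70  71  74  76  76  77  73  73  73  78  80  79  80  81  83  85
   86  85  85  84  86  83  79]
 [ 92  90  97  97  97  99  97  96  99  99  99  97  99  98  97 100  99  99
   99  99 100  99  99  89  80]
 [ 92  72  89  97 100  99  97  98  98  99  98  99  98  97  98  99  96  97
   99  96  98  97  97  88  77]
 [ 91  68  80  98  99  98  97  98  99  97  98  97  96  96  95  96  94  98
   96  97  97  97  97  86  79]
 [ 95  69  71  95 100  99  99  99  98  98  99  97  85  84  92 138 121  98
   96  97  98  98  98  87  78]
 [ 94  70  66  88 102 100 101 100  99 100 100  83  72  80  82 161 175 128
   99  99 100 101 102  85  75]
 [ 95  71  70  76 102 101 102 100 101 102  98  71  69  71  84 158 181 163
  106 101 100 100 100  86  74]
 [ 97  70  69  69  93  98 100  97  98  99  93  79  97  99 104 174 181 165
  105  97  97  97  98  85  72]
 [ 98  69  66  66  86  98  97  99  98  99  96  73  97 103 135 185 177 131
  100 100 100  99 100  84  74]
 [ 98  71  69  73  79 101 102 101 101 103 102  87  74  90 108 136 127 105
  101 101 101 100 101  87  78]
 [ 96  72  67  81  99 102 101 101 101 101 101  99  89  79  84  90  98 101
  100 100  99 100 100  87  79]
 [ 95  72  67  68  93 102  99 100 102 101 101 101 100 100  99  98  99  99
   99  99  98  99  99  88  80]
 [ 94  80  75  84  95 101 101 100  99 100 101 100 102 102 101 100 100  99
  100 101 100  98 100  89  80]
 [ 90  80  89  98 102 101 101 102 100 101 100 100 101 100 102 101  99  99
  100  99  99  99 100  89  80]
 [ 84  78  89 100 101 101  94  90  88  88  88  87  85  85  86  86  86  87
   87  85  86  84  85  81  79]
 [ 77  72  85 101 101 100  89  80  78  80  80  78  80  81  83  83  82  82
   82  79  78  78  80  78  79]]
```

View pics/z1.png

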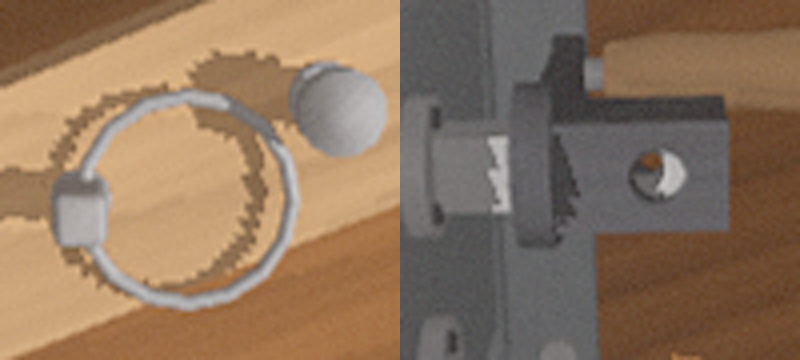

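Run:
```python
import pickle
from h import *
d=pickle.load(open("v1.pkl","rb")); P,B=d["pin"],d["boss"]
fa=lambda x,y:((x+.5)/4-.5+250,(y+.5)/4-.5+150)
fb=lambda x,y:((x-400+.5)/4-.5+210,(y+.5)/4-.5+170)
h=onz(P,fa(82,219),.078); c=onz(P,fa(189,198),.058)
v=c-h; print("pin",h.round(4),"ringc",c.round(4),np.hypot(*v[:2]).round(4),np.degrees(np.arctan2(v[1],v[0])).round(1), "dep",dep(P,fa(82,219)).round(4))
k=onz(P,fa(340,112),.08);print("knob",k.round(3))
z=.164
H=onz(B,fb(657,174),z); e1=onz(B,fb(727,121),z);e2=onz(B,fb(727,230),z);s1=onz(B,fb(560,121),z);s2=onz(B,fb(600,234),z)
ang=lambda v:np.degrees(np.arctan2(v[1],v[0])).round(1)
print("hole",H.round(4),"dep",dep(B,(285,210)).round(4),"edge w",np.linalg.norm(e1-e2).round(4),"ang end",ang(e1-e2),"sides",ang(e1-s1),ang(e2-s2),"end mid",((e1+e2)/2).round(4),"dist",np.linalg.norm((e1+e2)/2-H).round(4),ang((e1+e2)/2-H))
# line fit of boss end edge etc via depth mask of top face
dp=B["depth"]; pts=[]
for r in range(190,240):
    for q in range(230,300):
        X=dep(B,(q,r))
        if abs(X[2]-.164)<.004: pts.append((q,r))
m=np.zeros(dp.shape,np.uint8); 
for q,r in pts:m[r,q]=255
m=cv2.morphologyEx(m,cv2.MORPH_OPEN,np.ones((5,5)))
pc=np.array([onz(B,p[::-1],z)[:2] for p in np.argwhere(m)],np.float32); R=cv2.minAreaRect(pc*1000); print(len(pc),R)
```

```text
pin [0.4684 0.2904 0.078 ] ringc [0.4576 0.2647 0.058 ] 0.0279 -112.8 dep [0.4684 0.2904 0.078 ]
knob [0.468 0.223 0.08 ]
hole [ 0.5299 -0.0299  0.164 ] dep [ 0.5306 -0.0194  0.1628] edge w 0.0259 ang end 162.9 sides 72.1 74.0 end mid [ 0.5354 -0.0148  0.164 ] dist 0.016 70.2
1267 ((527.056640625, -38.216758728027344), (48.872501373291016, 30.47618293762207), 72.88895416259766)
```

Run:
```python
from cell import manip
from h import *
o=down(np.radians(-112.8)); x,y=.4684,.2904
manip.move_gripper(.040,50)
manip.move_pose([.5299,-.0299,.30],down(np.radians(72.7)))
manip.move_pose([x,y,.15],o)
print(manip.servo_line([x,y,.0635],.08,contact_N=8), manip.read_tcp_pos(), manip.read_contact_force())
manip.move_gripper(0,50); print(manip.read_width(),manip.read_contact_force())
manip.servo_line([x,y,.135],.08); print(manip.read_width(),manip.read_contact_force(),manip.read_t())
manip.move_pose([x,y,.26],o)
c=manip.camera("wrist");S=manip.camera("side")
cv2.imwrite("pics/g.png",np.hstack([c["image"][100:300,150:410],S["image"][150:350,200:460]]))
```

```text
False [0.46869581 0.29071994 0.06402359] [ 0.42425897  0.51279054 -0.08169566]
0.013366339545305991 [-1.47413429  0.65932944  1.93389588]
0.013283785457065593 [ 1.01483343  0.82519587 -0.68055487] 10.1333
```

View pics/g.png

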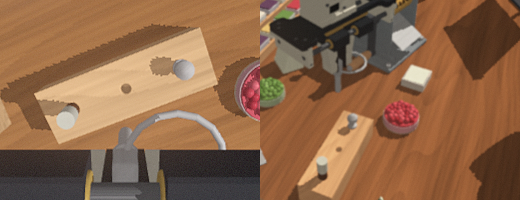

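The grasp holds: the width is 13.3 mm, the pin is out of the stand, and the bystanders are unmoved. Next is the boss.

Run:
```python
from cell import manip
from h import *
import pickle
o=down(np.radians(72.7)); x,y=.5299,-.0299
manip.move_pose([.49,.2,.30],down(np.radians(-112.8)))
manip.move_pose([x,y,.30],o)
manip.servo_line([x,y,.236],.08,contact_N=6)
manip.wait(.3)
c=manip.camera("wrist"); pickle.dump(c,open("v2.pkl","wb"))
print(manip.read_t(),manip.read_tcp_pos(),manip.read_contact_force(),manip.read_width())
print([proj(c,X).round(1).tolist() for X in ([x,y,.164],[x,y,.180])])
S=manip.camera("side"); s=proj(S,[x,y,.18]).astype(int); print(s)
a=c["image"][170:350,180:420]; b=S["image"][s[1]-45:s[1]+45,s[0]-60:s[0]+60]
cv2.imwrite("pics/b.png",np.hstack([cv2.resize(i,(400,300),interpolation=cv2.INTER_CUBIC) for i in(a,b)]))
```

```text
14.8 [ 0.52998306 -0.0298739   0.23622724] [ 0.01192381  0.59214622 -2.19503392] 0.013358832172161867
[[273.1, 226.0], [273.0, 232.9]]
[306 161]
```

View pics/b.png

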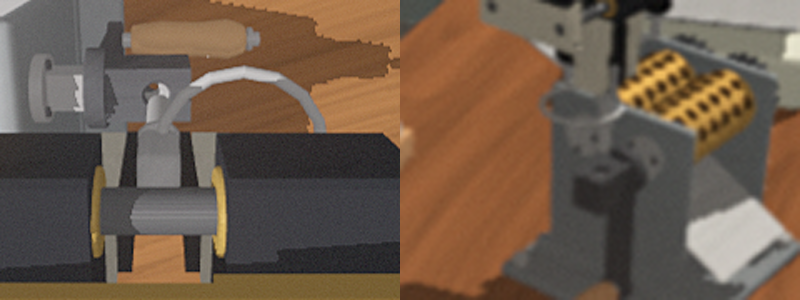

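The nose appears at (271,237), just in front of the hole at (272,225). It is aligned along y to within a millimetre, so I'll descend and feel for contact.

Run:
```python
from cell import manip
from h import *
x,y=.5299,-.0299
print(manip.servo_line([x,y,.205],.02,contact_N=4)); 
print(manip.read_t(),manip.read_tcp_pos(),manip.read_contact_force(),manip.read_moment())
```

```text
True
15.9083 [ 0.53089687 -0.03030414  0.21384269] [ 1.08304141 -1.40010982  1.47734787] [-0.54846274 -0.83080244 -0.02874841]
```

Run:
```python
from cell import manip
from h import *
u=np.array([.2974,.9548]); p0=np.array([.5299,-.0299]); z0=.2138; z=z0
for s in np.arange(.0,.0165,.0012):
    p=p0-u*s
    manip.servo_line([*p,z+.001],.02)
    hit=manip.servo_line([*p,z-.012],.02,contact_N=4)
    t=manip.read_tcp_pos(); f=manip.read_contact_force()
    print(round(s*1e3,1),hit,t.round(4) if hasattr(t,'round') else np.round(t,4),np.round(f,1),round(manip.read_t(),1))
    if t[2]<z0-.006 or np.linalg.norm(f)>25: break
    z=t[2]
```

```text
0.0 True [ 0.5307 -0.0303  0.2139] [ 0.1 -1.5  1.3] 16.4
1.2 True [ 0.5304 -0.0311  0.2138] [ 1.7 -0.9 -0.4] 16.9
2.4 True [ 0.5301 -0.0319  0.2139] [ 2.  -0.7 -0.1] 17.4
3.6 True [ 0.5297 -0.0331  0.2143] [ 1.4 -0.4 -1.1] 17.9
4.8 True [ 0.5294 -0.0344  0.21  ] [ 2.5 -0.6 -3. ] 18.6
6.0 True [ 0.529  -0.0355  0.2104] [ 1.7 -0.  -0. ] 19.1
7.2 True [ 0.5286 -0.0365  0.2104] [ 1.9  0.8 -1.4] 19.7
8.4 True [ 0.5286 -0.0372  0.2112] [1.4 0.5 0.4] 20.2
9.6 True [ 0.5283 -0.0385  0.2123] [0.4 1.2 1.5] 20.7
10.8 True [ 0.5277 -0.0397  0.2133] [0.7 0.9 2.4] 21.2
12.0 True [ 0.527  -0.0414  0.2141] [0.2 0.2 2.4] 21.7
13.2 True [ 0.5265 -0.0424  0.2141] [1.6 0.5 1.5] 22.3
14.4 True [ 0.5263 -0.0435  0.2141] [0.2 0.4 2.2] 22.8
15.6 True [ 0.5259 -0.0447  0.2142] [0.1 0.5 2.5] 23.3
```

The pin dropped only 3.5 mm around s≈7 mm. It rubs sideways, with the TCP deflected about 0.8 mm toward +x of the machine, so the true hole is about 1.8 mm that way. I'll shift sideways and come back outward.

Run:
```python
from cell import manip
from h import *
u=np.array([.2974,.9548]); w=np.array([.9548,-.2974]); p0=np.array([.5299,-.0299]); z=.2142
for s in np.arange(.0116,.004,-.0009):
    p=p0-u*s+w*.0018
    manip.servo_line([*p,z+.0005],.02)
    f0=np.array(manip.read_contact_force())
    hit=manip.servo_line([*p,z-.015],.02,contact_N=5)
    t=np.array(manip.read_tcp_pos()); f=np.array(manip.read_contact_force()); r=t[:2]-p0
    print(round(s*1e3,1),hit,"in",(-r@u*1e3).round(1),"lat",(r@w*1e3).round(2),"z",t[2].round(4),"fu,fw",(f0[:2]@u).round(1),(f0[:2]@w).round(1),(f[:2]@u).round(1),(f[:2]@w).round(1),f[2].round(1),round(manip.read_t(),1))
    if t[2]<.208: break
    z=max(t[2],.2095)
```

```text
11.6 True in 12.3 lat 1.52 z 0.214 fu,fw -3.1 -1.6 -0.5 -1.7 3.8 23.9
10.7 True in 10.9 lat 1.87 z 0.2136 fu,fw -1.7 -0.8 -0.3 -1.0 4.5 24.4
9.8 True in 10.0 lat 1.88 z 0.2132 fu,fw -2.3 -0.1 -0.5 -0.8 3.3 25.0
8.9 True in 9.0 lat 1.84 z 0.2125 fu,fw -2.5 0.3 -0.2 -0.7 2.4 25.5
8.0 True in 8.0 lat 1.71 z 0.2113 fu,fw -0.7 0.4 0.6 0.8 0.1 26.0
7.1 False in 6.9 lat 1.82 z 0.1961 fu,fw -0.4 -0.1 2.9 0.4 -0.9 27.2
```

The pin has dropped into the shaft. I'll continue down to the collar.

Run:
```python
from cell import manip
from h import *
u=np.array([.2974,.9548]); w=np.array([.9548,-.2974]); p0=np.array([.5299,-.0299])
p=p0-u*.0071+w*.0018
for k in range(3):
    hit=manip.servo_line([*p,.172],.02,contact_N=10)
    t=np.array(manip.read_tcp_pos()); f=np.array(manip.read_contact_force()); r=t[:2]-p0
    print(hit,"in",(-r@u*1e3).round(1),"lat",(r@w*1e3).round(2),"z",t[2].round(4),f.round(1),round(manip.read_t(),1))
    if t[2]<.1795 or not hit: break
```

```text
True in 6.4 lat 2.44 z 0.1776 [-0.9  1.7  3.9] 28.1
```

Run:
```python
from cell import manip
from h import *
import pickle
t=np.array(manip.read_tcp_pos())
manip.move_gripper(.034); manip.servo_line([t[0],t[1],.29],.1)
print(manip.read_t(),manip.read_contact_force())
c=manip.camera("wrist"); S=manip.camera("side"); pickle.dump((c,S),open("v3.pkl","wb"))
s=proj(S,[*t[:2],.17]).astype(int); print(s)
q=proj(c,[*t[:2],.19]).astype(int); print(q)
a=c["image"][q[1]-45:q[1]+45,q[0]-50:q[0]+70]; b=S["image"][s[1]-45:s[1]+45,s[0]-60:s[0]+60]
cv2.imwrite("pics/h.png",np.hstack([cv2.resize(i,(400,300),interpolation=cv2.INTER_CUBIC) for i in(a,b)]))
```

```text
30.0083 [ 0.67082614  0.84150827 -0.10281538]
[306 163]
[272 213]
```

View pics/h.png

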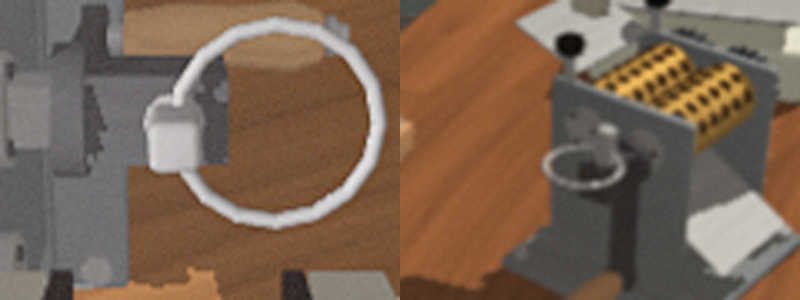

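The collar is seated on the boss, and the ring is open and points outward; in the left panel the head is at (174,145) and the bow at (377,122). I'll locate the bow.

Run:
```python
import pickle
from h import *
c,S=pickle.load(open("v3.pkl","rb"))
f=lambda x,y:((x+.5)*.3-.5+222,(y+.5)*.3-.5+168)
h=onz(c,f(174,147),.192);rc=onz(c,f(278,122),.172);b=onz(c,f(377,122),.172)
a=lambda v:np.degrees(np.arctan2(v[1],v[0])).round(1)
print(h,rc,b,np.linalg.norm((b-h)[:2]),a(b-h),a(rc-h))
print(dep(c,f(174,147)),dep(c,f(377,122)))
from cell import manip
print(np.degrees([manip.read_q()[5]]), [np.round(manip.ik([.545,.02,.25],down(np.radians(k))),2)[5] for k in(-17.3,162.7)])
```

```text
[ 0.52841192 -0.034593    0.192     ] [ 0.5359627  -0.00701957  0.172     ] [0.54398878 0.01886861 0.172     ] 0.055684669519309594 73.8 74.7
[ 0.52840065 -0.0345899   0.19203784] [0.54372503 0.0187735  0.17279134]
[-124.53562082] [np.float64(2.44), np.float64(-0.7)]
```

Run:
```python
from cell import manip
from h import *
import pickle
u=np.array([.2974,.9548]); o=down(np.radians(162.7)); hg=np.array([.5298,-.0360])
manip.move_gripper(0,30)
P=lambda th,up=0:[*(hg+u*(.056*np.cos(th)+.005)),.172-.056*np.sin(th)+.002+up]
manip.move_pose(P(0,.08),o)
manip.servo_line(P(0,.010),.1,contact_N=10)
for th in (.0,.15,.3,.45,.6,.7,.8,.85,.9):
    hit=manip.servo_line(P(th),.05,contact_N=18)
    print(th,hit,np.round(manip.read_tcp_pos(),4),np.round(manip.read_contact_force(),1),round(manip.read_t(),1))
    if hit: break
manip.wait(.3)
S=manip.camera("side"); s=proj(S,[.53,-.03,.15]).astype(int)
cv2.imwrite("pics/f.png",cv2.resize(S["image"][s[1]-60:s[1]+60,s[0]-80:s[0]+80],(480,360),interpolation=cv2.INTER_CUBIC))
```

```text
0.0 False [0.548  0.0223 0.174 ] [0.2 0.8 0.6] 33.4
0.15 False [0.5485 0.0221 0.1661] [1.3 3.2 4.5] 33.7
0.3 False [0.547  0.0196 0.1575] [0.4 1.8 3.1] 34.0
0.45 False [0.546  0.0166 0.1495] [0.1 1.1 2.8] 34.3
0.6 False [0.5444 0.0125 0.1419] [-0.4  0.5  1.8] 34.7
0.7 False [0.5434 0.0093 0.1374] [-0.2  0.5  0.8] 34.9
0.8 False [0.5425 0.0058 0.1334] [ 0.3 -0.5  0.5] 35.2
0.85 False [0.5421 0.004  0.1318] [ 0.1 -0.6  0.9] 35.4
0.9 False [0.5415 0.0019 0.13  ] [ 0.8 -0.8  0.1] 35.7
```

View pics/f.png

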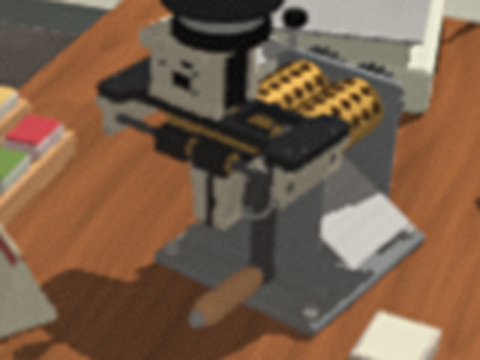

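The force fell to zero past 0.8 rad and the ring appears to hang. I'll back off and check.

Run:
```python
from cell import manip
from h import *
u=np.array([.2974,.9548]); o=down(np.radians(162.7)); t=np.array(manip.read_tcp_pos())
p=t[:2]+u*.05
manip.servo_line([*p,.15],.1); manip.servo_line([*p,.30],.15)
manip.move_pose([.6,.15,.32],o)
print(manip.read_t(),np.round(manip.read_contact_force(),1))
S=manip.camera("side"); s=proj(S,[.53,-.03,.15]).astype(int)
T=manip.camera("top"); q=proj(T,[.53,-.03,.17]).astype(int)
print("top head depth pt", [dep(T,(q[0]+i,q[1]+j)).round(4).tolist() for i in(-2,0,2) for j in (-1,1)])
cv2.imwrite("pics/e.png",np.hstack([cv2.resize(i,(400,300),interpolation=cv2.INTER_CUBIC) for i in(S["image"][s[1]-40:s[1]+50,s[0]-60:s[0]+60],T["image"][q[1]-80:q[1]+100,q[0]-180:q[0]+60])]))
```

```text
38.3833 [ 0.8 -0.4  0.7]
top head depth pt [[0.5338, -0.0267, 0.1652], [0.5302, -0.0275, 0.1612], [0.5319, -0.0277, 0.1809], [0.5278, -0.0275, 0.1817], [0.5305, -0.0293, 0.1927], [0.5267, -0.0294, 0.1922]]
```

View pics/e.png

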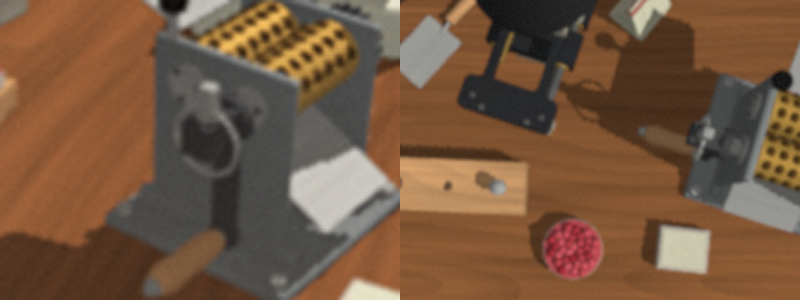

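The ring hangs around the boss in the side view, head at (209,92), bow bottom at about (207,172). I'll check the angle numerically before handing in.

Run:
```python
from cell import manip
from h import *
u=np.array([.2974,.9548]); S=manip.camera("side"); s=proj(S,[.53,-.03,.15]).astype(int)
z=lambda X:((proj(S,X)-(s-[60,40])+.5)*400/120).round(0)
h=np.array([.5290,-.0350])
print("head top",z([*h,.192]))
for th in(1.571,1.45,1.3,1.1): print(th,z([*(h+u*.056*np.cos(th)),.172-.056*np.sin(th)]), "mid-left/right",[z([*(h+u*.028*np.cos(th)+k*np.array([.9548,-.2974])*.028),.172-.028*np.sin(th)]).tolist() for k in(-1,1)])
```

```text
head top [210.  86.]
1.571 [207. 173.] mid-left/right [[238.0, 155.0], [179.0, 130.0]]
1.45 [201. 177.] mid-left/right [[235.0, 157.0], [176.0, 131.0]]
1.3 [195. 179.] mid-left/right [[232.0, 158.0], [173.0, 133.0]]
1.1 [186. 181.] mid-left/right [[228.0, 158.0], [168.0, 133.0]]
```

The observed ring, with its bow at (207,172) and sides at about 178 and 239, matches 1.57 rad. I'm handing in.

```bash
python3 -c "
from cell import manip
manip.sign_off(); print(manip.read_t())"
```

```text
the job is handed in; nothing more can be done
the job is handed in; nothing more can be done
```

The linch pin is home in the crank's boss with its ring shut, and I handed the job in at about 38 s of robot time; no verdict was reported.

- **Finding the hole:** My first inward pass missed it. The pin was about 1.8 mm off sideways, dropped only 3.5 mm and slid on past. I shifted sideways, came back outward, and it dropped in about 7 mm inward of the start. The force readings I took stayed below about 5 N, and each feeling move stopped on a 4 to 10 N change.
- **Pin seated:** The head's top measured at 0.192 m, which puts the collar on the boss at 0.164 m. The camera's position for the pin and the arm's disagreed by about 3 mm, mostly a calibration offset, so I relied on the drop and the seating height.
- **Ring shut:** I pushed the bow down with shut fingers, and the force fell to zero near 0.8 rad. In the last side view the ring matches a drawn angle of about 1.57 rad, judged by eye to a pixel or so.
- **Surroundings:** The gripper is clear with no contact force. The neighbours that the last top crop covers looked undisturbed. It does not show the brush, tub_a or the second packet, and I did not measure any of them.

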